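# Pack the wheel-care bin

## Robot

A 6-joint arm with a two-finger parallel gripper is mounted at the origin on the work surface. World frame = base frame: x ahead of the robot, y to its left, z up, the work surface at z = 0. Lengths are in m, angles in rad, forces in N, time in s.
With the tool pointing down it reaches from about 0.275 to 0.775 m from the base axis. Payload 14.6 kg.
Tool frame: the origin (TCP) lies midway between the tips of the shut fingers; the grasp point (between the pads) lies 19 mm behind it (bot.hold_point_z is the distance from the TCP to the grasp point, in m); z points along the fingers, y is the line along which they close (so a half turn about z gives the same grasp; the last joint's range is limited). The gripper opens to 85 mm and grips with 20 to 120 N. Pads are 22 mm wide; open, the fingers measure 114 mm over their backs; the gripper's body (76 mm by 85 mm) begins 54 mm behind the grasp point. The pads swing forward as they close: fully open they stand 13 mm farther back than shut.
Start: joints at [1.158, 0.263, -0.048, 1.259, 0, 1.415], TCP at [0.134, 0.508, 0.231] pointing down, gripper open.
Joint ranges: [-2.65, 2.65], [-0.89, 1.7], [-1.18, 1.37], [-2.13, 2.11], [-1.35, 1.29], [-3.14, 3.14]. Speed limits (rad/s): [1.89, 1.89, 2.57, 2.79, 3.14, 3.14].

## Interface

Orientations are given as a unit quaternion [w, x, y, z].
In Python, from station import bot gives the robot as it stands. The module is installed in compiled form; this text tells all that it offers.
- The arm moves only by the tool carry_out, never from a script. Its argument "steps" is a list of rows, each an object of numbers: "dx", "dy", "dz": the shift along the world's x, y, z in m; "ax", "ay", "az": the turn, a rotation vector about the world's x, y, z in rad. A call has 1 to 5 rows; each row is the pose to reach, as a shift and turn from the pose commanded when the call began; what a row does not reach only later rows make up. A row lasts 1/8 s, in which the tool goes at most 62.5 mm and 10.7 degrees, less where a joint would pass 70% of its speed; a pose out of reach is approached as far as the arm can. A call with a gripper value outside its range is refused whole. "jaw" is the finger opening in m, from 0 to 0.0854, set as the call begins (left out, the last holds). The fingers move at their own pace and stop on an object; "squeeze" is the grip in N (left out, the last holds). Time passes only in rows, so rows that repeat a pose let the fingers close. It gives the time, the measured TCP pose, the force, the opening and the grip force at its end, in the units of the state.
- bot.get_state(): the state, without advancing time (a new reading comes with each control period).
- bot.get_image(name): name is "side" or "top"; returns the picture (384x512x3 uint8, red, green, blue); there is no depth.
- bot.camera_model(name): a dict with "mtx" (3x3 intrinsics, pixels), "k1" (the pictures are not rectified: a ray, as slopes to the right and down, at radius r is drawn at 1 + k1 r^2 times it, then the intrinsics apply), "position" and "rotation" of the camera in the world. Camera axes: x right, y down, z forward; pixel columns grow to the right and rows downward; lengths in m; the calibration is good to about 2 mm. A picture is of the moment at which its call begins. camera_model takes no time and is no camera call.
- bot.close_job(): hands the job in; it is judged then, once.
The state is a dict: "time": time; "joint_pos": joint angles; "qd": joint speeds; "joint_torque": joint torques, N m; "eef_pos": TCP position; "tcp_rot": TCP orientation; "wrist_force": force on the tool from outside, world axes, zero at the start; "wrist_torque": the same for the moment, N m; "opening": finger opening in m; "finger_force": force on a finger pad.
Only numpy, scipy, OpenCV 4.12 (cv2) and the standard library are available. Lean on these libraries where they do the work, as an engineer would, in place of code of your own. Each camera call takes 0.05 s, during which the arm holds its last target. There are 200 camera calls.

## Task

Pack the wheel kit into the inserts of the grey tilt-out bin: lay the red tyre pressure gauge flat, dial up, in the green insert, stand the yellow-sleeved and the blue-sleeved lug sockets upright in the black insert, square end up as they stand now, and lay the blue wheel brush flat in the white insert, bristles down. Each must rest on the floor of its insert. Leave the red torch, the blue squeegee and the bare steel socket where they are.

Things in the scene. Friction and masses are not known exactly. Their poses are not given: they have to be found in the camera images.
- gauge: Red plastic tyre gauge lying flat, round white dial on top, brass nozzle; 130 mm long (x -65 to +65). Handle x -65 to +10, 28 mm wide (y), 24 high; dial head 46 mm across, 28 high, centred at x = +30; nozzle end x = +65. Grip the handle across y near x = -8. 0.12 kg nominal. Origin: mid-length, at the underside; x along its length, z up.
- brush: Blue plastic wheel brush lying on its rigid black bristles; 130 mm long (x -65 to +65). Handle x -65 to +10, 24 mm wide (y), 26 high; head x +9 to +65, 42 mm wide over the bristles, 36 high. Grip the handle across y near x = -6. 0.11 kg nominal. Origin: mid-length, at the underside; x along its length, z up.
- socket_yellow: Stainless lug wrench socket with a yellow plastic sleeve, standing upright, square drive hole up. Sleeve 34 mm in diameter from 5 to 45 mm height, steel neck 25 mm in diameter above to 55 mm. Origin: centre of its foot, z up. 0.16 kg nominal.
- socket_blue: Stainless lug wrench socket with a blue plastic sleeve, standing upright, square drive hole up. Sleeve 30 mm in diameter from 5 to 40 mm height, steel neck 21 mm in diameter above to 50 mm. Origin: centre of its foot, z up. 0.16 kg nominal.
- insert_green: Green insert tray in the fixed grey bin: 98 (own x) by 156 (own y) by 25 mm high outside, 92 by 150 inside, walls and floor 3 mm. Origin: centre of its underside, 4 mm above the work surface. The bin around the row of inserts: 312 by 166 mm outside, 4 mm walls, 40 mm high; at its far end two black pivot cheeks 50 mm high stand up to 98 mm either side of its long centre line.
- insert_black: Black insert tray in the fixed grey bin: 98 (own x) by 156 (own y) by 25 mm high outside, 92 by 150 inside, walls and floor 3 mm. Origin: centre of its underside, 4 mm above the work surface. The three inserts, all alike but for colour, form a row along own x, 100 mm apart, in any order.
- insert_white: White insert tray in the fixed grey bin: 98 (own x) by 156 (own y) by 25 mm high outside, 92 by 150 inside, walls and floor 3 mm. Origin: centre of its underside, 4 mm above the work surface. The three inserts, all alike but for colour, form a row along own x, 100 mm apart, in any order.
- torch: Look-alike, to be left alone: red plastic torch with a black lens rim and a black switch on top, no dial, about 129 mm long, 44 mm wide, 32 mm high. Origin: mid-length, at the underside; x along its length, z up.
- squeegee: Look-alike, to be left alone: blue plastic T-shaped window squeegee with a black rubber blade across its end, 130 mm long, 64 mm wide at the blade, 26 mm high. Origin: mid-length, at the underside; x along its length, z up.
- socket_bare: Look-alike, to be left alone: bare steel socket without any coloured sleeve, standing upright, 32 mm in diameter, 52 mm high. Origin: centre of its foot, z up.
Mind the look-alikes: they are no part of the job. Of the things that look like the insert_white, the middle-sized one is meant.

How it is judged:
By the outcome, as a careful person would: the job done as asked, in the order asked, and still so for the second after the job is handed in, with the robot touching nothing.
It also fails if it takes over 106 s, if anything falls off the work surface, if the arm or the gripper's body presses on something with over 40 N, if the wrist force passes 120 N, or if a joint passes its speed limit or range.

## Working session

There is one attempt and no reset: what is moved stays moved. The work goes in short steps, Python scripts to look and compute and a tool call to move; the robot and the scene stay as the last step left them, time stands still between calls to the robot, and variables do not carry over. Pictures are saved under pics/ and viewed, at most 14 in all, crops included, and the job is handed in when it is done.

Besides the shell and the picture viewer there is one more tool, called after ">>>" as name(argument=value, ...), one argument or row to a line, values as JSON. carry_out: Moves the arm, as the interface text tells. Its arguments: {"type":"object","properties":{"steps":{"type":"array","items":{"type":"object","properties":{"dx":{"type":"number"},"dy":{"type":"number"},"dz":{"type":"number"},"ax":{"type":"number"},"ay":{"type":"number"},"az":{"type":"number"}}}},"jaw":{"type":"number"},"squeeze":{"type":"number"}},"required":["steps"]}

```bash
mkdir -p pics; cat > h.py <<'E'
import numpy as np, cv2
from station import bot
def snap(n,f):
    im=bot.get_image(n); cv2.imwrite(f,im[:,:,::-1]); return im
def px2w(n,uv,z):
    c=bot.camera_model(n); K=np.array(c["mtx"]); R=np.array(c["rotation"])
    if R.shape==(4,): 
        w,x,y,zz=R; from scipy.spatial.transform import Rotation as Ro; R=Ro.from_quat([x,y,zz,w]).as_matrix()
    p=np.array(c["position"]); uv=np.atleast_2d(np.array(uv,float))
    d=np.c_[(uv[:,0]-K[0,2])/K[0,0],(uv[:,1]-K[1,2])/K[1,1]]
    s=d.copy()
    for _ in range(20): s=d/(1+c["k1"]*(s**2).sum(1,keepdims=True))
    r=np.c_[s,np.ones(len(s))]@R.T
    return p+r*((np.atleast_1d(z)-p[2])/r[:,2])[:,None]
E
python3 - <<'E'
from h import *
for n in("top","side"):
    im=snap(n,f"pics/{n}0.png"); print(n,bot.camera_model(n))
    if n=="top": cv2.imwrite("pics/top0.png",cv2.resize(im[:,:,::-1],(800,600),interpolation=cv2.INTER_CUBIC))
print(bot.get_state(),bot.hold_point_z)
E
```

```text
top {'mtx': array([[498.04355023,   0.        , 259.89881074],
       [  0.        , 498.04355023, 192.89150557],
       [  0.        ,   0.        ,   1.        ]]), 'k1': -0.18051230340706367, 'position': array([ 0.14946502, -0.00701951,  1.52062516]), 'rotation': array([-0.07686683,  0.72442103, -0.68085698,  0.07575909])}
side {'mtx': array([[364.67945516,   0.        , 252.85193503],
       [  0.        , 364.67945516, 185.79602609],
       [  0.        ,   0.        ,   1.        ]]), 'k1': -0.07839962483678672, 'position': array([ 0.36183859, -0.89343218,  0.5660548 ]), 'rotation': array([-0.50458489,  0.86151888, -0.04763975,  0.03016226])}
{'time': 0.1, 'joint_pos': array([ 1.15770102e+00,  2.63482878e-01, -4.88651888e-02,  1.25944038e+00,
        1.82703102e-05,  1.41553217e+00]), 'qd': array([ 1.54110310e-03,  1.85704196e-05,  2.19827244e-03, -2.78155092e-04,
       -3.68936008e-03,  7.63784284e-04]), 'joint_torque': array([ 3.74839758e-03, -6.38576603e+01,  3.85061646e+01,  1.01244170e-02,
       -8.39725226e-05, -2.20765614e-06]), 'eef_pos': array([0.13374298, 0.50741069, 0.2308722 ]), 'tcp_rot': array([-1.47849457e-04,  1.28558781e-01,  9.91701767e-01, -4.73603683e-04]), 'wrist_force': array([-0.64706233,  0.87628467,  0.22885664]), 'wrist_torque': array([-0.04714808,  0.0160782 ,  0.00315537]), 'finger_force': 0.0, 'opening': 0.08538111000113087} 0.0187
```

View pics/top0.png

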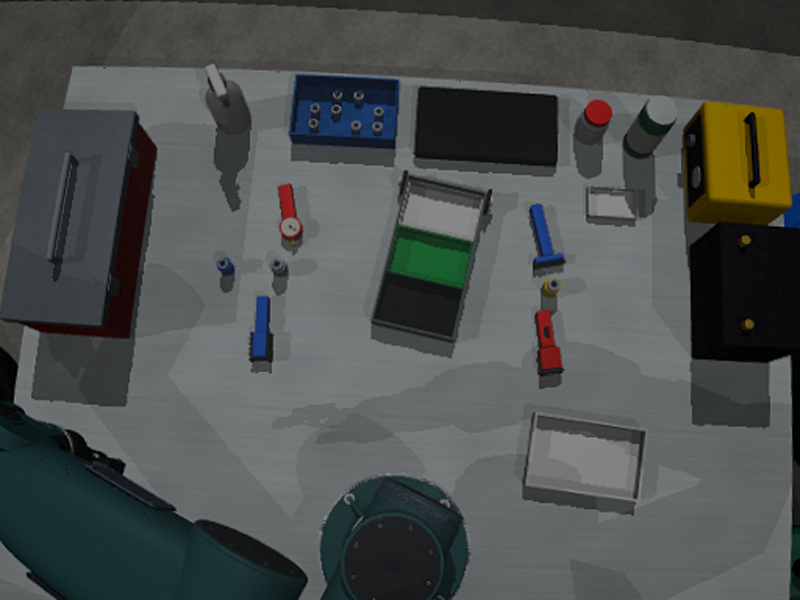

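View pics/side0.png

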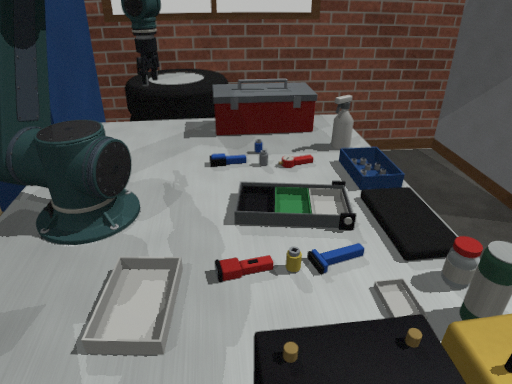

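The scene is clear. The white insert meant is the one in the bin, since there is a smaller and a larger white tray outside it. Next I'll measure poses.

```bash
python3 - <<'E'
from h import *
im=cv2.imread("pics/side0.png"); 
im=snap("top","pics/t1.png"); hsv=cv2.cvtColor(im,cv2.COLOR_RGB2HSV)
def seg(name,lo,hi,roi,z):
    x0,y0,x1,y1=[int(v/1.5625) for v in roi]
    m=np.zeros(im.shape[:2],np.uint8); m[y0:y1,x0:x1]=cv2.inRange(hsv,lo,hi)[y0:y1,x0:x1]
    if lo[0]==0 and hi[0]<15: m[y0:y1,x0:x1]|=cv2.inRange(hsv,(170,lo[1],lo[2]),(180,255,255))[y0:y1,x0:x1]
    v,u=np.nonzero(m); w=px2w("top",np.c_[u,v],z)[:,:2]
    c,s,a=cv2.minAreaRect(w.astype(np.float32)*1000)
    _,_,vt=np.linalg.svd(w-w.mean(0),full_matrices=False)
    t=(w-w.mean(0))@vt[0]
    print(name,len(u),"mean",w.mean(0).round(4),"rect",np.round(c,1),np.round(s,1),round(a,1),"axis",np.degrees(np.arctan2(vt[0][1],vt[0][0])).round(1),"ends",(w.mean(0)+vt[0]*t.min()).round(3),(w.mean(0)+vt[0]*t.max()).round(3))
R=((0,110,60),(12,255,255));B=((100,110,50),(130,255,255))
seg("gauge",*R,(265,175,310,250),.024)
seg("torch",*R,(525,300,570,390),.03)
seg("brush",*B,(240,285,280,375),.026)
seg("sqg",*B,(520,195,575,275),.02)
seg("blue",*B,(210,250,240,285),.035)
seg("yel",(18,90,60),(36,255,255),(530,270,570,305),.035)
seg("green",(50,80,30),(85,255,255),(370,215,490,300),.015)
f=1.5625
# crops
a=im[100:245,130:190]; b=im[100:245,230:370]
cv2.imwrite("pics/c.png",np.hstack([cv2.resize(x,None,fx=4,fy=4,interpolation=cv2.INTER_CUBIC) for x in(a,b)])[:,:,::-1])
E
```

```text
gauge 223 mean [0.6617 0.2603] rect [652.  254.5] [115.2  41.8] 8.2 axis -166.7 ends [0.708 0.271] [0.595 0.245]
torch 355 mean [ 0.4137 -0.2745] rect [ 420.3 -274.1] [115.6  39. ] 9.8 axis -169.4 ends [ 0.477 -0.263] [ 0.363 -0.284]
brush 310 mean [0.4083 0.2885] rect [411.1 289.9] [115.8  27.8] 3.2 axis -178.6 ends [0.469 0.29 ] [0.353 0.287]
sqg 339 mean [ 0.6329 -0.2618] rect [ 640.4 -258.9] [122.5  62.6] 15.3 axis -165.7 ends [ 0.7   -0.245] [ 0.581 -0.275]
blue 34 mean [0.5263 0.3712] rect [528.  373.5] [27.5 26.7] 38.8 axis -58.8 ends [0.519 0.384] [0.533 0.36 ]
yel 36 mean [ 0.5209 -0.2771] rect [ 526.1 -279.8] [28.8 31.3] 1.2 axis -111.7 ends [ 0.527 -0.263] [ 0.514 -0.294]
green 1570 mean [ 0.5755 -0.0351] rect [575.8 -35.1] [158.6 101.5] 80.1 axis -100.2 ends [0.59  0.043] [ 0.562 -0.113]
```

View pics/c.png

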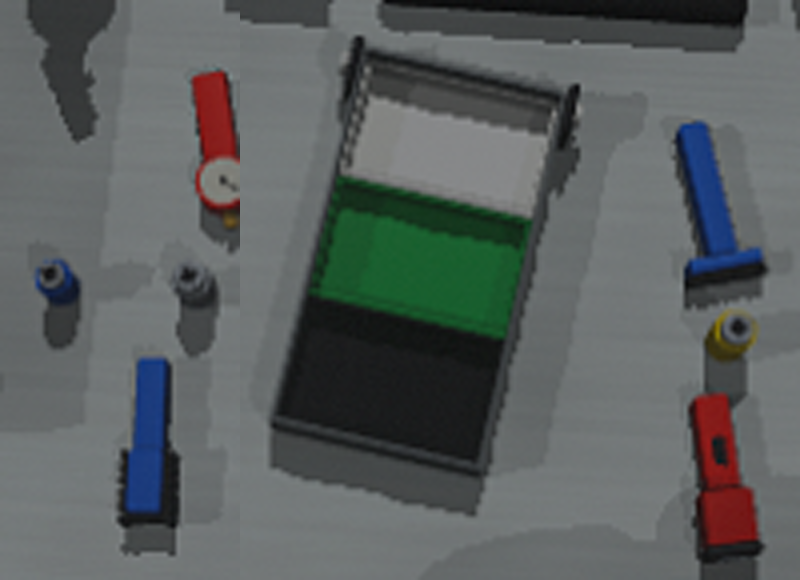

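Crop (4x): gauge handle end at (209,73), dial at (222,181). Blue socket's neck at (51,276), yellow's at (739,328). Brush from (151,360) to (143,512). Bin's near corners at (275,424) and (485,470). The order from the near end is black, green, white.

```bash
python3 - <<'E'
from h import *
L=lambda X,Y:(130+X/4-.4,100+Y/4-.4)
Rr=lambda X,Y:(230+(X-240)/4-.4,100+Y/4-.4)
P={"g_end":(L(209,73),.024),"dial":(L(222,181),.028),"b_end":(L(151,360),.026),"b_head":(L(144,512),.036),"blue":(L(51,276),.05),"bare":(L(188,276),.052),"yel":(Rr(739,328),.055),
"binNL":(Rr(275,424),.04),"binNR":(Rr(485,470),.04),"gBL":(Rr(312,298),.029),"gBR":(Rr(503,338),.029),"gTL":(Rr(341,180),.029),"gTR":(Rr(532,218),.029),"sqgR":(Rr(766,268),.02),"sqgL":(Rr(688,285),.015)}
W={}
for k,(uv,z) in P.items(): W[k]=px2w("top",uv,z)[0,:2]; print(k,W[k].round(4))
c=sum(W[k] for k in("gBL","gBR","gTL","gTR"))/4
n=(W["binNL"]+W["binNR"])/2; print("green c",c,"near mid",n,"dist",np.hypot(*(c-n)),"axis",np.degrees(np.arctan2(*(c-n)[::-1])),"near edge",np.degrees(np.arctan2(*(W["binNL"]-W["binNR"])[::-1])),np.hypot(*(W["binNL"]-W["binNR"])))
E
```

```text
g_end [0.7084 0.2706]
dial [0.6171 0.2503]
b_end [0.4701 0.2919]
b_head [0.3503 0.2836]
blue [0.5263 0.372 ]
bare [0.5321 0.2649]
yel [ 0.5245 -0.2802]
binNL [0.4311 0.0681]
binNR [ 0.4058 -0.0923]
gBL [0.534  0.0471]
gBR [ 0.5115 -0.1019]
gTL [0.6308 0.0309]
gTR [ 0.6093 -0.1202]
sqgR [ 0.5835 -0.3074]
sqgL [ 0.5669 -0.2465]
green c [ 0.57140274 -0.03601946] near mid [ 0.41844726 -0.01211066] dist 0.15481281948235429 axis -8.88413592217694 near edge 81.01120902316057 0.16244492582672015
```

>>> carry_out(
  steps=[
    {"dx":0.26,"dy":-0.125,"dz":-0.03,"az":0.476},
    {"dx":0.26,"dy":-0.125,"dz":-0.03,"az":0.476},
    {"dx":0.26,"dy":-0.125,"dz":-0.03,"az":0.476},
    {"dx":0.26,"dy":-0.125,"dz":-0.03,"az":0.476},
    {"dx":0.26,"dy":-0.125,"dz":-0.03,"az":0.476},
  ],
  jaw=0.07,
  squeeze=40,
)

```text
invalid input
```

>>> carry_out(
  steps=[
    {"dx":0.05,"dy":-0.025,"dz":0,"ax":0,"ay":0,"az":0.1},
    {"dx":0.1,"dy":-0.05,"dz":0,"ax":0,"ay":0,"az":0.2},
    {"dx":0.15,"dy":-0.075,"dz":0,"ax":0,"ay":0,"az":0.3},
    {"dx":0.2,"dy":-0.1,"dz":-0.01,"ax":0,"ay":0,"az":0.4},
    {"dx":0.26,"dy":-0.125,"dz":-0.03,"ax":0,"ay":0,"az":0.476},
  ],
  jaw=0.07,
  squeeze=40,
)

```text
time: 0.78
eef_pos: [0.3907, 0.3838, 0.203]
tcp_rot: [0.0, -0.11, 0.994, 0.0]
wrist_force: [0.3, 0.5, -0.4]
opening: 0.0701
finger_force: 0.0
```

>>> carry_out(
  steps=[
    {"dx":0.26,"dy":-0.125,"dz":-0.08},
    {"dx":0.26,"dy":-0.125,"dz":-0.08},
    {"dx":0.26,"dy":-0.125,"dz":-0.08},
    {"dx":0.26,"dy":-0.125,"dz":-0.08},
    {"dx":0.26,"dy":-0.125,"dz":-0.08},
  ],
)

```text
invalid input
```

>>> carry_out(
  steps=[
    {"dx":0.26,"dy":-0.125,"dz":-0.08,"ax":0,"ay":0,"az":0},
    {"dx":0.26,"dy":-0.125,"dz":-0.08,"ax":0,"ay":0,"az":0},
    {"dx":0.26,"dy":-0.125,"dz":-0.08,"ax":0,"ay":0,"az":0},
    {"dx":0.26,"dy":-0.125,"dz":-0.08,"ax":0,"ay":0,"az":0},
    {"dx":0.26,"dy":-0.125,"dz":-0.08,"ax":0,"ay":0,"az":0},
  ],
)

```text
time: 1.4
eef_pos: [0.6507, 0.2582, 0.1216]
tcp_rot: [-0.0, -0.108, 0.994, -0.0]
wrist_force: [1.0, 0.6, 0.7]
opening: 0.0698
finger_force: 0.0
```

>>> carry_out(
  steps=[
    {"dx":0,"dy":0,"dz":-0.06,"ax":0,"ay":0,"az":0},
    {"dx":0,"dy":0,"dz":-0.1,"ax":0,"ay":0,"az":0},
    {"dx":0,"dy":0,"dz":-0.116,"ax":0,"ay":0,"az":0},
    {"dx":0,"dy":0,"dz":-0.118,"ax":0,"ay":0,"az":0},
    {"dx":0,"dy":0,"dz":-0.118,"ax":0,"ay":0,"az":0},
  ],
)

```text
time: 2.02
eef_pos: [0.6498, 0.2601, 0.0065]
tcp_rot: [0.001, -0.109, 0.994, 0.0]
wrist_force: [0.8, -0.8, 0.7]
opening: 0.0701
finger_force: 0.0
```

>>> carry_out(
  steps=[
    {"dx":0,"dy":0,"dz":0,"ax":0,"ay":0,"az":0},
    {"dx":0,"dy":0,"dz":0,"ax":0,"ay":0,"az":0},
    {"dx":0,"dy":0,"dz":0,"ax":0,"ay":0,"az":0},
    {"dx":0,"dy":0,"dz":0,"ax":0,"ay":0,"az":0},
    {"dx":0,"dy":0,"dz":0,"ax":0,"ay":0,"az":0},
  ],
  jaw=0.01,
)

```text
time: 2.65
eef_pos: [0.6494, 0.2598, 0.0058]
tcp_rot: [0.001, -0.109, 0.994, 0.0]
wrist_force: [-0.9, -0.0, 6.6]
opening: 0.027
finger_force: 40.3
```

>>> carry_out(
  steps=[
    {"dx":0,"dy":0,"dz":0.03,"ax":0,"ay":0,"az":0},
    {"dx":0,"dy":0,"dz":0.075,"ax":0,"ay":0,"az":0},
    {"dx":-0.01,"dy":-0.03,"dz":0.12,"ax":0,"ay":0,"az":0.1},
    {"dx":-0.02,"dy":-0.07,"dz":0.12,"ax":0,"ay":0,"az":0.28},
    {"dx":-0.035,"dy":-0.12,"dz":0.12,"ax":0,"ay":0,"az":0.46},
  ],
)

```text
time: 3.28
eef_pos: [0.6139, 0.139, 0.1255]
tcp_rot: [0.001, -0.336, 0.942, -0.0]
wrist_force: [1.2, -0.2, -0.1]
opening: 0.0273
finger_force: 39.6
```

>>> carry_out(
  steps=[
    {"dx":-0.01,"dy":-0.045,"dz":0,"ax":0,"ay":0,"az":0.18},
    {"dx":-0.02,"dy":-0.09,"dz":0,"ax":0,"ay":0,"az":0.36},
    {"dx":-0.03,"dy":-0.13,"dz":0,"ax":0,"ay":0,"az":0.54},
    {"dx":-0.036,"dy":-0.16,"dz":0,"ax":0,"ay":0,"az":0.7355},
    {"dx":-0.04,"dy":-0.167,"dz":0,"ax":0,"ay":0,"az":0.7355},
  ],
)

```text
time: 3.9
eef_pos: [0.5737, -0.0288, 0.1251]
tcp_rot: [0.0, -0.649, 0.761, -0.0]
wrist_force: [-0.1, 0.9, -1.8]
opening: 0.0268
finger_force: 39.6
```

```bash
python3 - <<'E'
from h import *
from scipy.spatial.transform import Rotation as Ro
s=bot.get_state(); print(s["time"],s["eef_pos"],s["tcp_rot"],s["wrist_force"],s["opening"])
im=snap("side","x.png")[120:300,150:420]; a=cv2.resize(im,(800,533),interpolation=cv2.INTER_CUBIC); cv2.imwrite("pics/s2.png",a[:,:,::-1])
E
```

```text
3.9 [ 0.57374685 -0.02881588  0.12514202] [ 6.88488769e-05 -6.49029398e-01  7.60763307e-01 -1.63919395e-04] [-0.14816734  0.92478992 -1.77269721] 0.026842540240401655
```

View pics/s2.png

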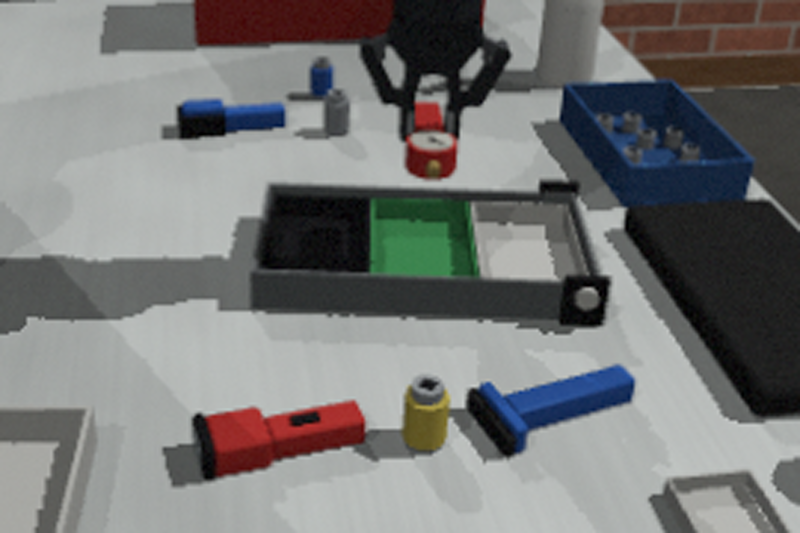

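Side view: the gauge hangs level over the green insert, dial up and facing the camera at (432,155). Lowering it now.

>>> carry_out(
  steps=[
    {"dx":0,"dy":0,"dz":-0.05,"ax":0,"ay":0,"az":0},
    {"dx":0,"dy":0,"dz":-0.085,"ax":0,"ay":0,"az":0},
    {"dx":0,"dy":0,"dz":-0.105,"ax":0,"ay":0,"az":0},
    {"dx":0,"dy":0,"dz":-0.111,"ax":0,"ay":0,"az":0},
    {"dx":0,"dy":0,"dz":-0.111,"ax":0,"ay":0,"az":0},
  ],
)

```text
time: 4.58
eef_pos: [0.5743, -0.0268, 0.0143]
tcp_rot: [0.0, -0.649, 0.761, -0.0]
wrist_force: [0.8, -0.6, -1.2]
opening: 0.0269
finger_force: 39.7
```

>>> carry_out(
  steps=[
    {"dx":0,"dy":0,"dz":-0.001,"ax":0,"ay":0,"az":0},
    {"dx":0,"dy":0,"dz":-0.001,"ax":0,"ay":0,"az":0},
    {"dx":0,"dy":0,"dz":-0.001,"ax":0,"ay":0,"az":0},
    {"dx":0,"dy":0,"dz":-0.001,"ax":0,"ay":0,"az":0},
  ],
  jaw=0.045,
)

```text
time: 5.08
eef_pos: [0.5741, -0.0274, 0.0131]
tcp_rot: [0.0, -0.649, 0.76, -0.0]
wrist_force: [-0.2, 0.5, -0.7]
opening: 0.045
finger_force: 0.0
```

>>> carry_out(
  steps=[
    {"dx":0,"dy":0,"dz":0.02,"ax":0,"ay":0,"az":0},
    {"dx":0,"dy":0,"dz":0.06,"ax":0,"ay":0,"az":0},
    {"dx":0,"dy":0,"dz":0.115,"ax":0,"ay":0,"az":0},
    {"dx":0,"dy":-0.05,"dz":0.115,"ax":0,"ay":0,"az":-0.1},
    {"dx":0,"dy":-0.1,"dz":0.115,"ax":0,"ay":0,"az":-0.28},
  ],
)

```text
time: 5.7
eef_pos: [0.5743, -0.1283, 0.1288]
tcp_rot: [0.0, -0.536, 0.845, -0.001]
wrist_force: [0.6, 0.8, -1.2]
opening: 0.0451
finger_force: 0.0
```

>>> carry_out(
  steps=[
    {"dx":-0.01,"dy":-0.04,"dz":0,"ax":0,"ay":0,"az":-0.18},
    {"dx":-0.02,"dy":-0.08,"dz":0,"ax":0,"ay":0,"az":-0.36},
    {"dx":-0.03,"dy":-0.12,"dz":0,"ax":0,"ay":0,"az":-0.54},
    {"dx":-0.04,"dy":-0.145,"dz":0,"ax":0,"ay":0,"az":-0.72},
    {"dx":-0.05,"dy":-0.152,"dz":-0.02,"ax":0,"ay":0,"az":-0.9},
  ],
  jaw=0.065,
)

```text
time: 6.32
eef_pos: [0.5242, -0.2814, 0.1086]
tcp_rot: [0.001, -0.113, 0.994, -0.001]
wrist_force: [-0.4, 0.0, -0.6]
opening: 0.0648
finger_force: 0.0
```

```bash
python3 - <<'E'
from h import *
s=bot.get_state(); print(s["time"],s["eef_pos"],s["tcp_rot"])
im=snap("side","x.png")[130:290,190:400]; a=cv2.resize(im,(787,600),interpolation=cv2.INTER_CUBIC); cv2.imwrite("pics/s3.png",a[:,:,::-1])
E
```

```text
6.325 [ 0.52421075 -0.28143326  0.10857155] [ 9.12112817e-04 -1.12798874e-01  9.93616998e-01 -9.18140056e-04]
```

View pics/s3.png

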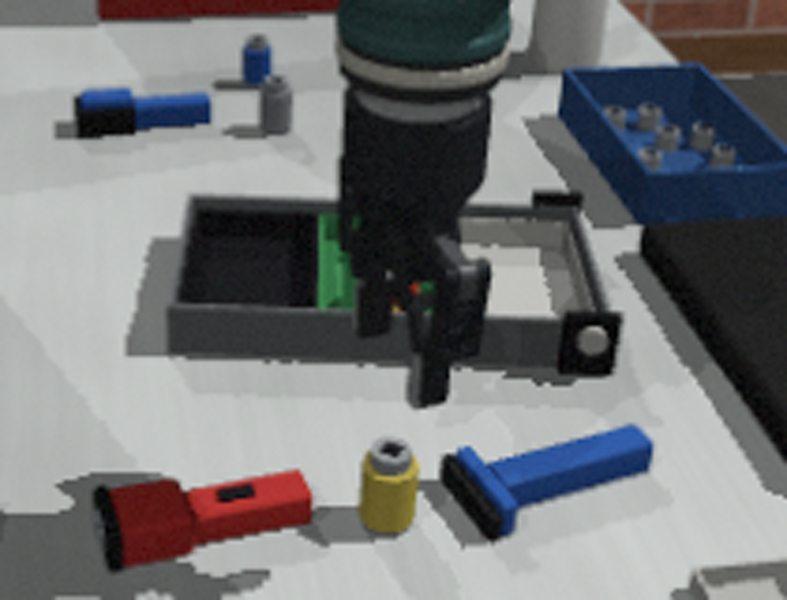

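The gauge sits inside the green insert. The gripper is over the yellow socket at (390,485), and the squeegee and torch are clear of the fingers.

>>> carry_out(
  steps=[
    {"dx":0,"dy":0.001,"dz":-0.045,"ax":0,"ay":0,"az":0},
    {"dx":0,"dy":0.001,"dz":-0.08,"ax":0,"ay":0,"az":0},
    {"dx":0,"dy":0.001,"dz":-0.097,"ax":0,"ay":0,"az":0},
    {"dx":0,"dy":0.001,"dz":-0.097,"ax":0,"ay":0,"az":0},
  ],
)

```text
time: 6.88
eef_pos: [0.5235, -0.2776, 0.0101]
tcp_rot: [-0.001, -0.118, 0.993, 0.001]
wrist_force: [-0.4, -0.4, 0.4]
opening: 0.0651
finger_force: 0.0
```

>>> carry_out(
  steps=[
    {"dx":0,"dy":0,"dz":0,"ax":0,"ay":0,"az":0},
    {"dx":0,"dy":0,"dz":0,"ax":0,"ay":0,"az":0},
    {"dx":0,"dy":0,"dz":0,"ax":0,"ay":0,"az":0},
    {"dx":0,"dy":0,"dz":0,"ax":0,"ay":0,"az":0},
    {"dx":0,"dy":0,"dz":0,"ax":0,"ay":0,"az":0},
  ],
  jaw=0.01,
)

```text
time: 7.5
eef_pos: [0.5246, -0.2787, 0.0121]
tcp_rot: [0.001, -0.117, 0.993, -0.001]
wrist_force: [-0.4, 1.4, 4.5]
opening: 0.0334
finger_force: 39.2
```

>>> carry_out(
  steps=[
    {"dx":0,"dy":0,"dz":0.03,"ax":0,"ay":0,"az":0},
    {"dx":0,"dy":0,"dz":0.075,"ax":0,"ay":0,"az":0},
    {"dx":0,"dy":0.02,"dz":0.1,"ax":0,"ay":0,"az":0.1},
    {"dx":-0.01,"dy":0.055,"dz":0.1,"ax":0,"ay":0,"az":0.28},
    {"dx":-0.02,"dy":0.09,"dz":0.1,"ax":0,"ay":0,"az":0.46},
  ],
)

```text
time: 8.12
eef_pos: [0.5039, -0.1876, 0.1118]
tcp_rot: [0.001, -0.343, 0.939, -0.001]
wrist_force: [1.0, 0.8, -2.0]
opening: 0.0331
finger_force: 40.3
```

>>> carry_out(
  steps=[
    {"dx":-0.01,"dy":0.035,"dz":0,"ax":0,"ay":0,"az":0.18},
    {"dx":-0.02,"dy":0.07,"dz":0,"ax":0,"ay":0,"az":0.36},
    {"dx":-0.03,"dy":0.105,"dz":0,"ax":0,"ay":0,"az":0.54},
    {"dx":-0.036,"dy":0.131,"dz":0,"ax":0,"ay":0,"az":0.72},
    {"dx":-0.036,"dy":0.131,"dz":0,"ax":0,"ay":0,"az":0.72},
  ],
)

```text
time: 8.75
eef_pos: [0.4676, -0.056, 0.1116]
tcp_rot: [0.0, -0.651, 0.759, -0.0]
wrist_force: [-1.1, 0.3, -1.9]
opening: 0.0333
finger_force: 40.3
```

```bash
python3 - <<'E'
from h import *
s=bot.get_state(); print(s["time"],s["eef_pos"],s["tcp_rot"],s["wrist_force"],s["opening"])
im=snap("side","x.png")[130:290,190:400]; a=cv2.resize(im,(787,600),interpolation=cv2.INTER_CUBIC); cv2.imwrite("pics/s4.png",a[:,:,::-1])
E
```

```text
8.75 [ 0.4676299  -0.05599484  0.11159486] [ 2.34554771e-04 -6.50840628e-01  7.59214304e-01 -2.50592164e-04] [-1.07199532  0.26295314 -1.91814704] 0.03330836697734093
```

View pics/s4.png

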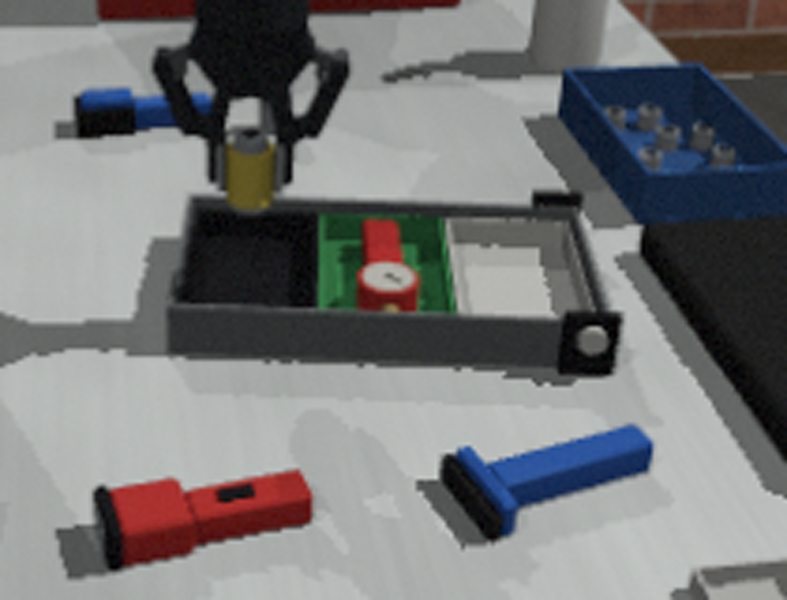

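The gauge lies flat and centred in green. The yellow socket is upright over black at (250,170). Lowering it.

>>> carry_out(
  steps=[
    {"dx":0,"dy":0,"dz":-0.04,"ax":0,"ay":0,"az":0},
    {"dx":0,"dy":0,"dz":-0.07,"ax":0,"ay":0,"az":0},
    {"dx":0,"dy":0,"dz":-0.087,"ax":0,"ay":0,"az":0},
    {"dx":0,"dy":0,"dz":-0.092,"ax":0,"ay":0,"az":0},
    {"dx":0,"dy":0,"dz":-0.092,"ax":0,"ay":0,"az":0},
  ],
)

```text
time: 9.43
eef_pos: [0.4685, -0.058, 0.0194]
tcp_rot: [0.0, -0.649, 0.761, -0.0]
wrist_force: [0.8, -0.2, -1.7]
opening: 0.0328
finger_force: 41.0
```

>>> carry_out(
  steps=[
    {"dx":0,"dy":0,"dz":-0.001,"ax":0,"ay":0,"az":0},
    {"dx":0,"dy":0,"dz":-0.001,"ax":0,"ay":0,"az":0},
    {"dx":0,"dy":0,"dz":-0.001,"ax":0,"ay":0,"az":0},
  ],
)

```text
time: 9.8
eef_pos: [0.4687, -0.0579, 0.0187]
tcp_rot: [0.0, -0.649, 0.761, -0.001]
wrist_force: [-2.4, -0.4, 6.7]
opening: 0.0332
finger_force: 41.8
```

>>> carry_out(
  steps=[
    {"dx":0,"dy":0,"dz":0,"ax":0,"ay":0,"az":0},
    {"dx":0,"dy":0,"dz":0,"ax":0,"ay":0,"az":0},
    {"dx":0,"dy":0,"dz":0,"ax":0,"ay":0,"az":0},
  ],
  jaw=0.045,
)

```text
time: 10.18
eef_pos: [0.468, -0.0574, 0.0179]
tcp_rot: [0.0, -0.649, 0.76, -0.0]
wrist_force: [-0.7, -0.3, -0.4]
opening: 0.0455
finger_force: 0.0
```

>>> carry_out(
  steps=[
    {"dx":0,"dy":0,"dz":0.02,"ax":0,"ay":0,"az":0},
    {"dx":0,"dy":0,"dz":0.06,"ax":0,"ay":0,"az":0},
    {"dx":0,"dy":0,"dz":0.11,"ax":0,"ay":0,"az":0},
    {"dx":0,"dy":0.05,"dz":0.11,"ax":0,"ay":0,"az":0.06},
    {"dx":0,"dy":0.1,"dz":0.11,"ax":0,"ay":0,"az":0.16},
  ],
)

```text
time: 10.8
eef_pos: [0.4683, 0.0435, 0.1285]
tcp_rot: [-0.0, 0.708, -0.706, 0.001]
wrist_force: [0.1, -0.4, -0.6]
opening: 0.0454
finger_force: 0.0
```

>>> carry_out(
  steps=[
    {"dx":0.01,"dy":0.06,"dz":0,"ax":0,"ay":0,"az":0},
    {"dx":0.02,"dy":0.12,"dz":0,"ax":0,"ay":0,"az":0},
    {"dx":0.03,"dy":0.18,"dz":0,"ax":0,"ay":0,"az":0},
    {"dx":0.042,"dy":0.24,"dz":0,"ax":0,"ay":0,"az":0},
    {"dx":0.053,"dy":0.3,"dz":0,"ax":0,"ay":0,"az":0},
  ],
  jaw=0.062,
)

```text
time: 11.42
eef_pos: [0.521, 0.3449, 0.1279]
tcp_rot: [-0.0, 0.708, -0.706, 0.0]
wrist_force: [1.3, -0.5, -0.7]
opening: 0.0622
finger_force: 0.0
```

>>> carry_out(
  steps=[
    {"dx":0.005,"dy":0.0285,"dz":0,"ax":0,"ay":0,"az":0},
    {"dx":0.005,"dy":0.0285,"dz":-0.02,"ax":0,"ay":0,"az":0},
    {"dx":0.005,"dy":0.0285,"dz":-0.02,"ax":0,"ay":0,"az":0},
  ],
)

```text
time: 11.8
eef_pos: [0.5251, 0.371, 0.1065]
tcp_rot: [0.001, 0.708, -0.706, -0.0]
wrist_force: [-0.1, -0.1, 0.2]
opening: 0.062
finger_force: 0.0
```

```bash
python3 - <<'E'
from h import *
s=bot.get_state(); print(s["time"],s["eef_pos"],s["tcp_rot"],s["opening"])
im=snap("side","x.png")[90:240,180:380]; a=cv2.resize(im,(800,600),interpolation=cv2.INTER_CUBIC); cv2.imwrite("pics/s5.png",a[:,:,::-1])
E
```

```text
11.8 [0.52510431 0.37099932 0.10650205] [ 1.35612735e-03  7.08281419e-01 -7.05928770e-01 -4.04748147e-04] 0.0620118621145758
```

View pics/s5.png

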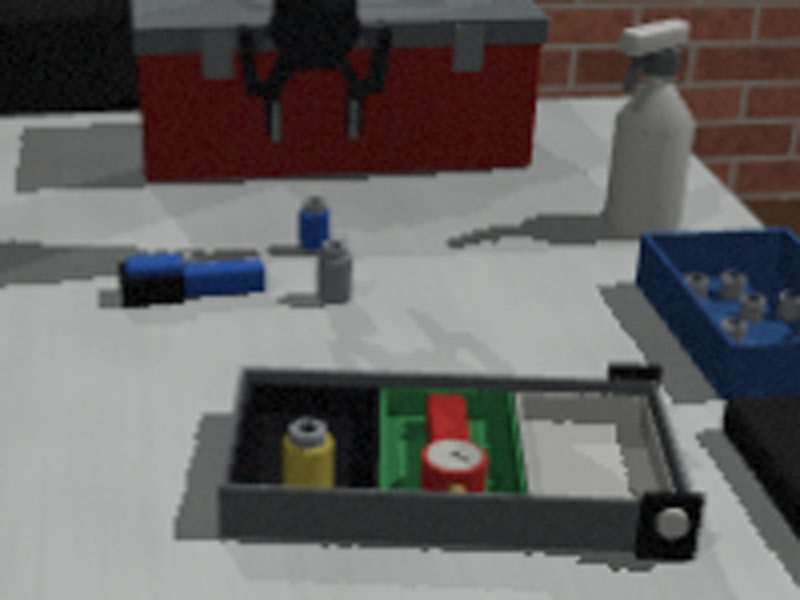

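Yellow stands upright in black at (308,455). The fingers are centred above the blue socket at (314,222). Descending.

>>> carry_out(
  steps=[
    {"dx":0,"dy":0,"dz":-0.045,"ax":0,"ay":0,"az":0},
    {"dx":0,"dy":0,"dz":-0.08,"ax":0,"ay":0,"az":0},
    {"dx":0,"dy":0,"dz":-0.095,"ax":0,"ay":0,"az":0},
    {"dx":0,"dy":0,"dz":-0.095,"ax":0,"ay":0,"az":0},
  ],
)

```text
time: 12.35
eef_pos: [0.5261, 0.3709, 0.0132]
tcp_rot: [0.0, 0.708, -0.706, -0.0]
wrist_force: [-0.3, -0.0, 0.4]
opening: 0.0625
finger_force: 0.0
```

>>> carry_out(
  steps=[
    {"dx":0,"dy":0,"dz":0,"ax":0,"ay":0,"az":0},
    {"dx":0,"dy":0,"dz":0,"ax":0,"ay":0,"az":0},
    {"dx":0,"dy":0,"dz":0,"ax":0,"ay":0,"az":0},
    {"dx":0,"dy":0,"dz":0,"ax":0,"ay":0,"az":0},
    {"dx":0,"dy":0,"dz":0,"ax":0,"ay":0,"az":0},
  ],
  jaw=0.01,
)

```text
time: 12.98
eef_pos: [0.5267, 0.3716, 0.0145]
tcp_rot: [-0.001, 0.708, -0.706, 0.0]
wrist_force: [-0.8, -1.3, 7.1]
opening: 0.0286
finger_force: 39.0
```

>>> carry_out(
  steps=[
    {"dx":0,"dy":0,"dz":0.03,"ax":0,"ay":0,"az":0},
    {"dx":0,"dy":0,"dz":0.075,"ax":0,"ay":0,"az":0},
    {"dx":-0.003,"dy":-0.03,"dz":0.1,"ax":0,"ay":0,"az":-0.05},
    {"dx":-0.01,"dy":-0.08,"dz":0.1,"ax":0,"ay":0,"az":-0.1},
    {"dx":-0.018,"dy":-0.14,"dz":0.1,"ax":0,"ay":0,"az":-0.157},
  ],
)

```text
time: 13.6
eef_pos: [0.508, 0.2304, 0.1138]
tcp_rot: [0.001, -0.65, 0.76, -0.0]
wrist_force: [1.1, -0.8, -1.1]
opening: 0.0289
finger_force: 40.1
```

>>> carry_out(
  steps=[
    {"dx":-0.008,"dy":-0.06,"dz":0,"ax":0,"ay":0,"az":0},
    {"dx":-0.015,"dy":-0.12,"dz":0,"ax":0,"ay":0,"az":0},
    {"dx":-0.023,"dy":-0.18,"dz":0,"ax":0,"ay":0,"az":0},
    {"dx":-0.028,"dy":-0.214,"dz":0,"ax":0,"ay":0,"az":0},
    {"dx":-0.028,"dy":-0.214,"dz":0,"ax":0,"ay":0,"az":0},
  ],
)

```text
time: 14.22
eef_pos: [0.48, 0.0153, 0.1137]
tcp_rot: [0.0, -0.649, 0.76, -0.001]
wrist_force: [-1.2, 0.6, -1.9]
opening: 0.0284
finger_force: 40.0
```

>>> carry_out(
  steps=[
    {"dx":0,"dy":0,"dz":-0.04,"ax":0,"ay":0,"az":0},
    {"dx":0,"dy":0,"dz":-0.07,"ax":0,"ay":0,"az":0},
    {"dx":0,"dy":0,"dz":-0.085,"ax":0,"ay":0,"az":0},
    {"dx":0,"dy":0,"dz":-0.091,"ax":0,"ay":0,"az":0},
    {"dx":0,"dy":0,"dz":-0.091,"ax":0,"ay":0,"az":0},
  ],
)

```text
time: 14.85
eef_pos: [0.4803, 0.0177, 0.0223]
tcp_rot: [0.0, -0.651, 0.759, -0.0]
wrist_force: [1.1, -0.0, -1.3]
opening: 0.0287
finger_force: 40.1
```

>>> carry_out(
  steps=[
    {"dx":0,"dy":0,"dz":-0.001,"ax":0,"ay":0,"az":0},
    {"dx":0,"dy":0,"dz":-0.002,"ax":0,"ay":0,"az":0},
    {"dx":0,"dy":0,"dz":-0.002,"ax":0,"ay":0,"az":0},
  ],
)

```text
time: 15.22
eef_pos: [0.4806, 0.0173, 0.0213]
tcp_rot: [0.001, -0.651, 0.759, -0.001]
wrist_force: [-7.5, 1.4, 22.6]
opening: 0.0289
finger_force: 42.7
```

>>> carry_out(
  steps=[
    {"dx":0,"dy":0,"dz":0.001,"ax":0,"ay":0,"az":0},
    {"dx":0,"dy":0,"dz":0.001,"ax":0,"ay":0,"az":0},
    {"dx":0,"dy":0,"dz":0.001,"ax":0,"ay":0,"az":0},
  ],
  jaw=0.043,
)

```text
time: 15.6
eef_pos: [0.4801, 0.0172, 0.0209]
tcp_rot: [0.0, -0.651, 0.759, -0.0]
wrist_force: [-0.3, 0.5, -0.1]
opening: 0.0429
finger_force: 0.0
```

>>> carry_out(
  steps=[
    {"dx":0,"dy":0,"dz":0.02,"ax":0,"ay":0,"az":0},
    {"dx":0,"dy":0,"dz":0.06,"ax":0,"ay":0,"az":0},
    {"dx":0,"dy":0,"dz":0.105,"ax":0,"ay":0,"az":0},
    {"dx":-0.01,"dy":0.05,"dz":0.105,"ax":0,"ay":0,"az":-0.18},
    {"dx":-0.02,"dy":0.1,"dz":0.105,"ax":0,"ay":0,"az":-0.36},
  ],
)

```text
time: 16.23
eef_pos: [0.461, 0.1143, 0.1264]
tcp_rot: [0.001, -0.507, 0.862, -0.0]
wrist_force: [0.9, -0.4, -1.0]
opening: 0.0433
finger_force: 0.0
```

>>> carry_out(
  steps=[
    {"dx":-0.012,"dy":0.05,"dz":0,"ax":0,"ay":0,"az":-0.18},
    {"dx":-0.025,"dy":0.1,"dz":0,"ax":0,"ay":0,"az":-0.36},
    {"dx":-0.038,"dy":0.14,"dz":0,"ax":0,"ay":0,"az":-0.54},
    {"dx":-0.049,"dy":0.17,"dz":0,"ax":0,"ay":0,"az":-0.72},
    {"dx":-0.049,"dy":0.17,"dz":-0.02,"ax":0,"ay":0,"az":-0.9},
  ],
  jaw=0.065,
)

```text
time: 16.85
eef_pos: [0.4118, 0.2856, 0.1064]
tcp_rot: [0.001, -0.084, 0.996, 0.0]
wrist_force: [0.5, -0.0, -0.9]
opening: 0.0652
finger_force: 0.0
```

```bash
python3 - <<'E'
from h import *
s=bot.get_state(); print(s["time"],s["eef_pos"],s["tcp_rot"],s["opening"])
im=snap("side","x.png")[110:260,180:380]; a=cv2.resize(im,(800,600),interpolation=cv2.INTER_CUBIC); cv2.imwrite("pics/s6.png",a[:,:,::-1])
E
```

```text
16.85 [0.41184305 0.28560522 0.10640478] [ 9.89554940e-04 -8.44225513e-02  9.96429431e-01  4.92395783e-04] 0.06515091704654524
```

View pics/s6.png

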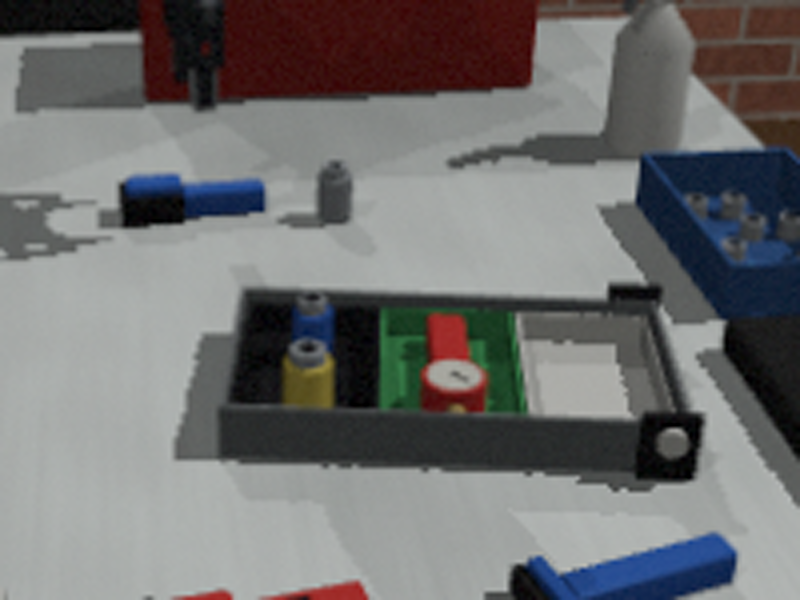

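Both sockets stand in black, at (312,325) and (308,375). The gripper is over the brush handle. Descending with a small turn.

>>> carry_out(
  steps=[
    {"dx":0,"dy":0.002,"dz":-0.04,"ax":0,"ay":0,"az":-0.096},
    {"dx":0,"dy":0.002,"dz":-0.08,"ax":0,"ay":0,"az":-0.096},
    {"dx":0,"dy":0.002,"dz":-0.1,"ax":0,"ay":0,"az":-0.096},
    {"dx":0,"dy":0.002,"dz":-0.1,"ax":0,"ay":0,"az":-0.096},
  ],
)

```text
time: 17.4
eef_pos: [0.4112, 0.2848, 0.0051]
tcp_rot: [-0.001, -0.039, 0.999, -0.001]
wrist_force: [-0.3, -0.1, 0.5]
opening: 0.065
finger_force: 0.0
```

>>> carry_out(
  steps=[
    {"dx":0,"dy":0,"dz":0,"ax":0,"ay":0,"az":0},
    {"dx":0,"dy":0,"dz":0,"ax":0,"ay":0,"az":0},
    {"dx":0,"dy":0,"dz":0,"ax":0,"ay":0,"az":0},
    {"dx":0,"dy":0,"dz":0,"ax":0,"ay":0,"az":0},
    {"dx":0,"dy":0,"dz":0,"ax":0,"ay":0,"az":0},
  ],
  jaw=0.005,
)

```text
time: 18.02
eef_pos: [0.4127, 0.2858, 0.007]
tcp_rot: [0.001, -0.038, 0.999, 0.0]
wrist_force: [-0.8, -0.3, 8.0]
opening: 0.0234
finger_force: 39.5
```

>>> carry_out(
  steps=[
    {"dx":0,"dy":0,"dz":0.03,"ax":0,"ay":0,"az":0},
    {"dx":0,"dy":0,"dz":0.08,"ax":0,"ay":0,"az":0},
    {"dx":0.02,"dy":-0.03,"dz":0.12,"ax":0,"ay":0,"az":0.1},
    {"dx":0.05,"dy":-0.07,"dz":0.12,"ax":0,"ay":0,"az":0.27},
    {"dx":0.08,"dy":-0.11,"dz":0.12,"ax":0,"ay":0,"az":0.44},
  ],
)

```text
time: 18.65
eef_pos: [0.493, 0.1744, 0.1272]
tcp_rot: [0.001, -0.258, 0.966, -0.0]
wrist_force: [0.9, 0.8, -0.9]
opening: 0.0234
finger_force: 39.7
```

>>> carry_out(
  steps=[
    {"dx":0.036,"dy":-0.045,"dz":0,"ax":0,"ay":0,"az":0.18},
    {"dx":0.072,"dy":-0.09,"dz":0,"ax":0,"ay":0,"az":0.36},
    {"dx":0.108,"dy":-0.135,"dz":0,"ax":0,"ay":0,"az":0.54},
    {"dx":0.144,"dy":-0.18,"dz":0,"ax":0,"ay":0,"az":0.72},
    {"dx":0.18,"dy":-0.221,"dz":0,"ax":0,"ay":0,"az":0.897},
  ],
)

```text
time: 19.27
eef_pos: [0.6729, -0.0474, 0.1265]
tcp_rot: [0.0, -0.652, 0.759, -0.0]
wrist_force: [1.5, -0.4, -1.2]
opening: 0.0232
finger_force: 39.7
```

>>> carry_out(
  steps=[
    {"dx":0,"dy":0,"dz":0,"ax":0,"ay":0,"az":0},
    {"dx":0,"dy":0,"dz":0,"ax":0,"ay":0,"az":0},
  ],
)

```text
time: 19.52
eef_pos: [0.6716, -0.0454, 0.126]
tcp_rot: [-0.0, -0.649, 0.761, 0.0]
wrist_force: [-0.1, 0.8, -1.3]
opening: 0.0228
finger_force: 39.7
```

```bash
python3 - <<'E'
from h import *
s=bot.get_state(); print(s["time"],s["eef_pos"],s["tcp_rot"],s["opening"])
im=snap("side","x.png")[110:260,210:410]; a=cv2.resize(im,(800,600),interpolation=cv2.INTER_CUBIC); cv2.imwrite("pics/s7.png",a[:,:,::-1])
E
```

```text
19.525 [ 0.67161288 -0.04540552  0.12600176] [-4.89900954e-05 -6.48812268e-01  7.60948489e-01  1.87182390e-04] 0.02276985634619984
```

View pics/s7.png

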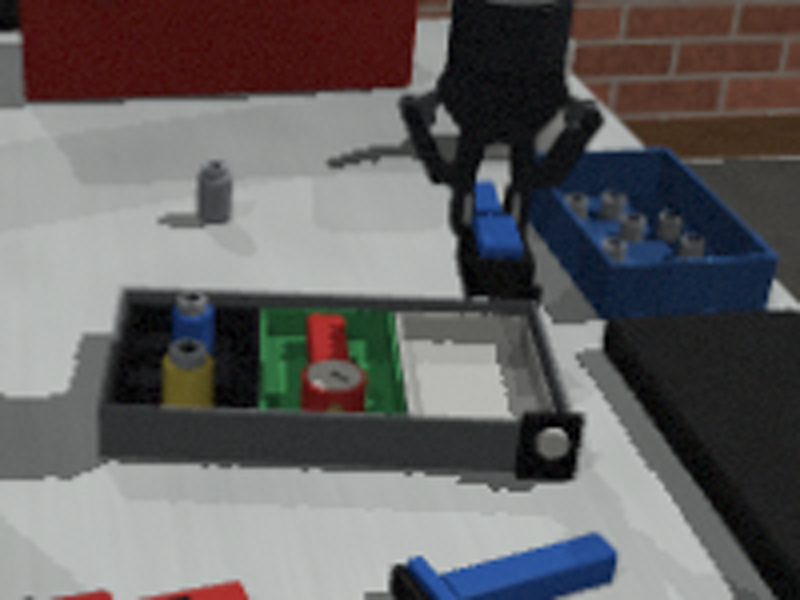

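The brush hangs level, bristles down, lined up with the white insert. Lowering it.

>>> carry_out(
  steps=[
    {"dx":0,"dy":0,"dz":-0.05,"ax":0,"ay":0,"az":0},
    {"dx":0,"dy":0,"dz":-0.085,"ax":0,"ay":0,"az":0},
    {"dx":0,"dy":0,"dz":-0.105,"ax":0,"ay":0,"az":0},
    {"dx":0,"dy":0,"dz":-0.111,"ax":0,"ay":0,"az":0},
    {"dx":0,"dy":0,"dz":-0.111,"ax":0,"ay":0,"az":0},
  ],
)

```text
time: 20.2
eef_pos: [0.6719, -0.045, 0.0156]
tcp_rot: [0.0, -0.649, 0.76, -0.0]
wrist_force: [-0.7, -0.4, -1.3]
opening: 0.0232
finger_force: 39.7
```

>>> carry_out(
  steps=[
    {"dx":0,"dy":0,"dz":-0.001,"ax":0,"ay":0,"az":0},
    {"dx":0,"dy":0,"dz":-0.001,"ax":0,"ay":0,"az":0},
  ],
)

```text
time: 20.45
eef_pos: [0.6723, -0.0456, 0.0146]
tcp_rot: [0.0, -0.649, 0.761, -0.0]
wrist_force: [-0.2, -0.3, -0.7]
opening: 0.0234
finger_force: 39.7
```

>>> carry_out(
  steps=[
    {"dx":0,"dy":0,"dz":-0.001,"ax":0,"ay":0,"az":0},
    {"dx":0,"dy":0,"dz":-0.001,"ax":0,"ay":0,"az":0},
    {"dx":0,"dy":0,"dz":-0.001,"ax":0,"ay":0,"az":0},
  ],
)

```text
time: 20.82
eef_pos: [0.6723, -0.0456, 0.014]
tcp_rot: [0.0, -0.649, 0.761, -0.0]
wrist_force: [-3.1, 0.5, 10.1]
opening: 0.0235
finger_force: 41.0
```

>>> carry_out(
  steps=[
    {"dx":0,"dy":0,"dz":0,"ax":0,"ay":0,"az":0},
    {"dx":0,"dy":0,"dz":0,"ax":0,"ay":0,"az":0},
    {"dx":0,"dy":0,"dz":0,"ax":0,"ay":0,"az":0},
  ],
  jaw=0.042,
)

```text
time: 21.2
eef_pos: [0.6719, -0.0456, 0.0128]
tcp_rot: [-0.0, -0.649, 0.761, 0.0]
wrist_force: [-0.8, 0.6, 0.5]
opening: 0.0421
finger_force: 0.0
```

>>> carry_out(
  steps=[
    {"dx":0,"dy":0,"dz":0.02,"ax":0,"ay":0,"az":0},
    {"dx":0,"dy":0,"dz":0.06,"ax":0,"ay":0,"az":0},
    {"dx":0,"dy":0,"dz":0.115,"ax":0,"ay":0,"az":0},
    {"dx":-0.02,"dy":0.05,"dz":0.13,"ax":0,"ay":0,"az":0},
    {"dx":-0.04,"dy":0.1,"dz":0.15,"ax":0,"ay":0,"az":0},
  ],
)

```text
time: 21.82
eef_pos: [0.6315, 0.0552, 0.1635]
tcp_rot: [0.0, -0.649, 0.761, -0.0]
wrist_force: [0.1, 0.7, 0.5]
opening: 0.0418
finger_force: 0.0
```

>>> carry_out(
  steps=[
    {"dx":-0.02,"dy":0.05,"dz":0.02,"ax":0,"ay":0,"az":0},
    {"dx":-0.04,"dy":0.1,"dz":0.03,"ax":0,"ay":0,"az":0},
    {"dx":-0.06,"dy":0.15,"dz":0.03,"ax":0,"ay":0,"az":0},
    {"dx":-0.08,"dy":0.2,"dz":0.03,"ax":0,"ay":0,"az":0},
    {"dx":-0.08,"dy":0.2,"dz":0.03,"ax":0,"ay":0,"az":0},
  ],
)

```text
time: 22.45
eef_pos: [0.5505, 0.2573, 0.193]
tcp_rot: [0.0, -0.651, 0.759, 0.0]
wrist_force: [-0.1, -0.8, -0.0]
opening: 0.042
finger_force: 0.0
```

```bash
python3 - <<'E'
from h import *
s=bot.get_state(); print(s["time"],s["eef_pos"],s["wrist_force"],s["opening"])
f=lambda im,s:cv2.resize(im,s,interpolation=cv2.INTER_CUBIC)[:,:,::-1]
a=f(bot.get_image("side")[150:290,190:410],(440,280)); b=f(bot.get_image("top")[100:240,220:380],(320,280))
cv2.imwrite("pics/s8.png",np.hstack([a,b]))
E
```

```text
22.45 [0.55048562 0.25729061 0.19299732] [-0.1372752  -0.83298832 -0.01064506] 0.042049466468606175
```

View pics/s8.png

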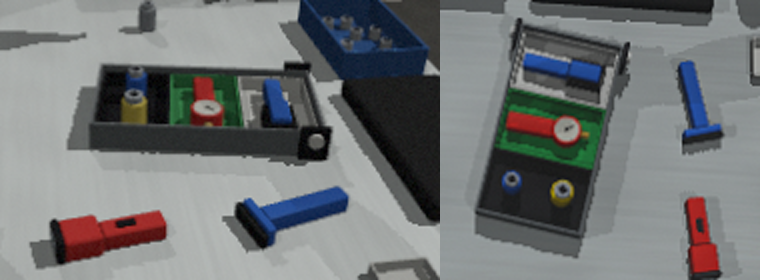

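All four items lie flat or upright inside their inserts, in the top view brush (562,67), gauge (545,126), sockets (512,182) and (562,192). The look-alikes are untouched and the arm is clear.

```bash
python3 -c "
from station import bot
print(bot.close_job())"
```

```text
the job is handed in; nothing more can be done
None
```

I packed the gauge, both sleeved sockets and the brush into their inserts in the order asked, left the look-alikes alone, and handed the job in at about 22.5 s of the 106 s; the final pictures show everything in place, but no verdict came back.

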